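# Seat a canister lid with a sprung lever press

### The arm

A 7-joint arm with a two-finger parallel gripper is mounted at the origin on a cart in front of the work surface, level with it; the furniture and walls round the work are solid. World frame = base frame: x ahead of the robot, y to its left, z up, the work surface at z = 0. Lengths are in m, angles in rad, forces in N, time in s.
With the tool pointing down it reaches from about 0.425 to 0.875 m from the base axis. Payload 9.9 kg.
Tool frame: the origin (TCP) lies on the centre line of the jaws, within the pads' length; the fingertips stand 14 mm ahead of it and the grasp point (between the pads) lies 5 mm behind it; z points along the fingers, y is the direction in which the jaws open and shut (so a half turn about z gives the same grasp; the last joint's range is limited). The gripper opens to 85 mm and grips with 20 to 120 N. Pads are 22 mm wide; open, the fingers measure 114 mm over their backs; the gripper's body (76 mm by 85 mm) begins 54 mm behind the grasp point. The pads swing forward as they close: fully open they stand 13 mm farther back than shut.
Start: joints at [1.134, 0.576, 0.025, 1.437, -0.015, 1.129, -0.057], TCP at [0.233, -0.633, 0.245] pointing down, gripper open.
Joint ranges: [-2.76, 2.76], [-0.34, 2.15], [-1.52, 1.57], [0.19, 2.46], [-1.09, 4.23], [0.17, 1.99], [-2.82, 2.82]. Speed limits (rad/s): [2.22, 2.22, 3.01, 3.01, 3.14, 3.14, 3.14].

### API

Orientations are given as a unit quaternion [w, x, y, z].
In Python, from plant import manip, viewer gives the robot as it stands.
- The arm moves only by the shell command python3 -m jog 'ROWS' [FORCE]. ROWS is JSON, a list of rows, each a list of 7 numbers: the turn, a rotation vector about the tool's x, y, z in rad, then the shift along the tool's x, y, z in mm, then the opening, from 0 (shut) to 1 (fully open). In form: [[rx, ry, rz, x, y, z, hand], ...]. A call has 1 to 12 rows; each row shifts and turns the pose as measured when the row begins, along the tool's axes as they then stand; what a row does not reach is not made up. A row lasts 1/10 s, in which the tool goes at most 50 mm and 8.59 degrees, less where a joint would pass 70% of its speed; a pose out of reach is approached as far as the arm can. A call is refused whole if a number of a shift passes 50 or a number of a turn 0.15, either way. A call with a gripper value outside its range is refused whole. The fingers move at their own pace and stop on an object; FORCE is the grip in N (left out, the last holds). Time passes only in rows, so rows that do not move let the fingers close. It gives the time, the measured TCP pose, the force and the opening at its end, in the units of the state.
- manip.get_obs(): the state, without advancing time (a new reading comes with each control period).
- viewer.get_image(name): name is "scene" or "side" or "wrist"; returns the picture (420x560x3 uint8, red, green, blue); there is no depth.
- viewer.camera_model(name): a dict with "camera_matrix" (3x3 intrinsics, pixels), "k1" (the pictures are not rectified: a ray, as slopes to the right and down, at radius r is drawn at 1 + k1 r^2 times it, then the intrinsics apply), "extrinsics" (4x4, takes a point from world to camera coordinates). Camera axes: x right, y up, looking along -z (the intrinsics and any distortion apply to the point x, -y, -z); pixel columns grow to the right and rows downward; lengths in m; the calibration is good to about 2 mm. A picture is of the moment at which its call begins: read the wrist's pose just before it. camera_model takes no time and is no camera call; for the wrist camera it gives the pose at the moment of the call.
- manip.job_done(): hands the job in, once; it reports no verdict.
The state is a dict: "time": time; "joints": joint angles; "joint_velocities": joint speeds; "effort": joint torques, N m; "eef_pos": TCP position; "tool_rot": TCP orientation; "wrist_force": force on the tool from outside, world axes, zero at the start; "wrist_torque": the same for the moment, N m; "gripper_width": finger opening in m.
Only numpy, scipy, OpenCV 4.12 (cv2) and the standard library are available. Lean on these libraries where they do the work, as an engineer would, in place of code of your own. Each camera call takes 0.05 s, during which the arm holds its last target. There are 200 camera calls.

### The job

Push the round canister along the channel of the lid press until it stands against the stop under the arm, then push the press arm down by its black paddle until the loose lid is fully seated, and keep it down there for a moment without forcing it. Then let the sprung arm come back up slowly, staying in touch with it all the way to its upper rest: it must not snap up. Do not push the lid down with the fingers, and leave the mug, the ramekin and the candle tin where they are.

Things in the scene. Friction and masses are not known exactly. Their poses are not given: they have to be found in the camera images.
- press: Lid press, fixed; its place and yaw differ each time. Wooden board 16 mm thick, x -75 to +110, y -80 to +210 mm. Origin on the worktop, straight below the ram, where the canister's axis must end. +x points to the hinge post, away from the robot (arm and paddle point to -x); +y is the open end of the channel. The post is 50 mm wide in y, its top at z = 137 mm
- press_stop (a point): Middle of the face of the steel stop bar that closes the channel, 55 mm from the press origin along its -y, z = 32 mm; the bar rises 33 mm above the board. The channel runs along the press's y between two steel rails, inner faces at x = -57 and +57 mm, 13 mm high above the board
- press_hinge (a point): Axis of the arm's hinge, a line along the press's y through this point, 90 mm along +x and 124 mm up from the press origin. The arm (20 mm wide) carries the ram, a screw with a black rubber foot, 90 mm from the hinge. The screw is set differently each time, the foot 20 to 32 mm below the arm's centre line, so where it meets the lid must be felt
- press_handle (a point): Middle of the upper face of the black paddle (75 mm long, 46 mm wide, 14 mm thick) at the arm's free end; moves with the arm. 205 mm from the hinge along the arm and 9 mm above the arm's centre line; about 230 mm above the worktop at rest
- press_arm (a joint): Angle of the press arm (rad): 0 = upper rest, where it slopes up 0.5 rad from the hinge towards the robot; grows as the paddle goes down, level at 0.5, end of travel 0.7. A spring always drives it up to 0, with about 2 N at the paddle at the start and 6 N near level; let go, it snaps up. The foot meets the proud lid somewhere between 0.3 and 0.5 and the lid is home between 0.4 and 0.6
- canister_center (a point): Centre, half-way up, of the canister: white round can with a blue band, 110 mm across, 68 mm high without lid, about 0.5 kg, loose in the channel on the board (this point at z = 50 mm). Too wide to grasp; pushed by its side, which takes 2 to 5 N, unevenly. It is straight below the ram when it touches the stop bar
- canister_lid (a joint): How far the wooden lid (112 mm across, 14 mm thick) is pushed down (m): 0 = standing 8 mm proud on its black seal (its top 106 mm above the worktop), 0.008 = fully seated, at a hard stop. Stiff: takes about 10 N on the lid, which adds 4 to 5 N at the paddle (some 11 N there in all); once seated the force rises steeply. It stays where it is pushed
- ramekin: White ramekin, 78 mm across, 40 mm high, to the right of the press, loose; origin at the centre of its underside. Bystander
- mug_2: Small mug with diamond pattern, 60x83 mm, 52 mm high, to the right of the press near the robot, loose; origin under its centre. Bystander
- candle_tin: Candle in a round tin, 75 mm across, 42 mm high, to the left of the press, loose; origin at the centre of its underside. Bystander

How it is judged:
By the outcome, as a careful person would: the job done as asked, in the order asked, and still so for the second after the job is handed in, with the robot touching nothing.
It also fails if it takes over 64 s, if anything falls off the work surface, if the arm or the gripper's body presses on something with over 40 N, if the wrist force passes 120 N, or if a joint passes its speed limit or range.

## Working session

There is one attempt and no reset: what is moved stays moved. The work goes in short steps, Python scripts to look and compute and a shell command to move; the robot and the scene stay as the last step left them, time stands still between calls to the robot, and variables do not carry over. Pictures are saved under pics/ and viewed, about 8 in all and at most 12, crops included, and the job is handed in when it is done.

```bash
ls; mkdir -p pics
python3 - <<'E'
from plant import manip, viewer
import cv2,numpy as np
for n in ("scene","side"):
    cv2.imwrite(f"pics/{n}0.png",cv2.cvtColor(viewer.get_image(n),cv2.COLOR_RGB2BGR))
    m=viewer.camera_model(n);print(n,np.round(m["camera_matrix"],1).tolist(),m["k1"],np.round(m["extrinsics"],3).tolist())
o=manip.get_obs();print(o)
E
```

```text
pics
scene [[398.3, 0.0, 279.2], [0.0, 398.3, 205.9], [0.0, 0.0, 1.0]] -0.09332429612845793 [[-0.492, -0.871, -0.007, 0.406], [0.566, -0.326, 0.758, -0.388], [-0.662, 0.368, 0.653, -1.077], [0.0, 0.0, 0.0, 1.0]]
side [[395.1, 0.0, 280.5], [0.0, 395.1, 204.5], [0.0, 0.0, 1.0]] -0.03525051098691938 [[0.996, -0.09, 0.012, -0.542], [0.047, 0.624, 0.78, -0.258], [-0.077, -0.777, 0.625, -0.918], [0.0, 0.0, 0.0, 1.0]]
{'time': 0.1, 'joints': array([ 1.13420588,  0.57644638,  0.02484064,  1.43779313, -0.01497833,
        1.12900605, -0.05650638]), 'joint_velocities': array([ 1.36932772e-03, -2.04994815e-03,  5.25969877e-04, -4.67858414e-05,
       -1.11748163e-03, -1.40397073e-03, -1.85907400e-03]), 'effort': array([ 6.34784403e-03, -7.67305827e+01,  2.25810573e+00, -2.86606461e+01,
        1.58879411e-02,  8.60060711e-03, -3.24150699e-05]), 'eef_pos': array([ 0.23310214, -0.63307762,  0.24454074]), 'tool_rot': array([-7.13493076e-04,  9.84478759e-01,  1.75502236e-01, -1.73190421e-04]), 'wrist_force': array([0.22938291, 0.33403471, 0.50567684]), 'wrist_torque': array([ 0.04147358,  0.0562769 , -0.00296871]), 'gripper_width': 0.08540333583003591}
```

View pics/scene0.png

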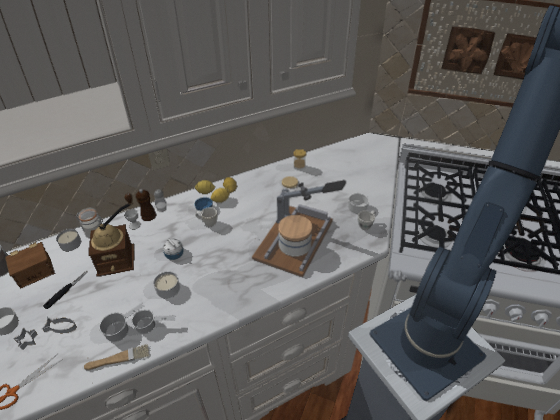

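View pics/side0.png

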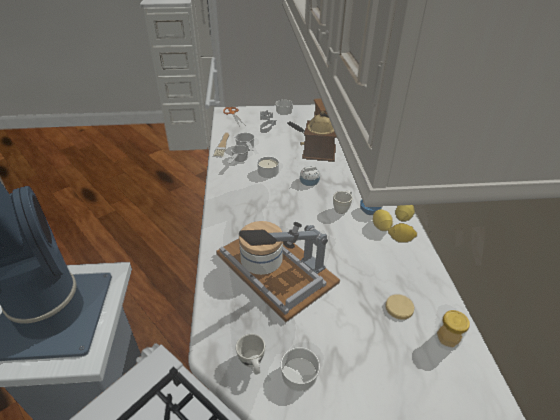

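Both views show the press with the canister at its left end. The press is near (295,235) in scene and (277,262) in side. The mug and ramekin are to its right, at (250,350) and (300,367) in side. I'll enlarge it.

Run:
```python
import cv2
a=cv2.imread("pics/scene0.png")[170:280,245:355];b=cv2.imread("pics/side0.png")[215:320,205:350]
a=cv2.resize(a,None,fx=5,fy=5,interpolation=cv2.INTER_CUBIC);b=cv2.resize(b,None,fx=5,fy=5,interpolation=cv2.INTER_CUBIC)
cv2.imwrite("pics/a.png",a);cv2.imwrite("pics/b.png",b)
```

```text
(no output)
```

View pics/a.png

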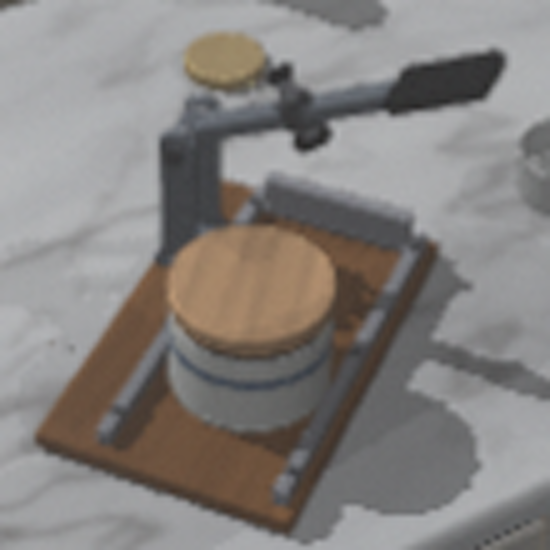

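View pics/b.png

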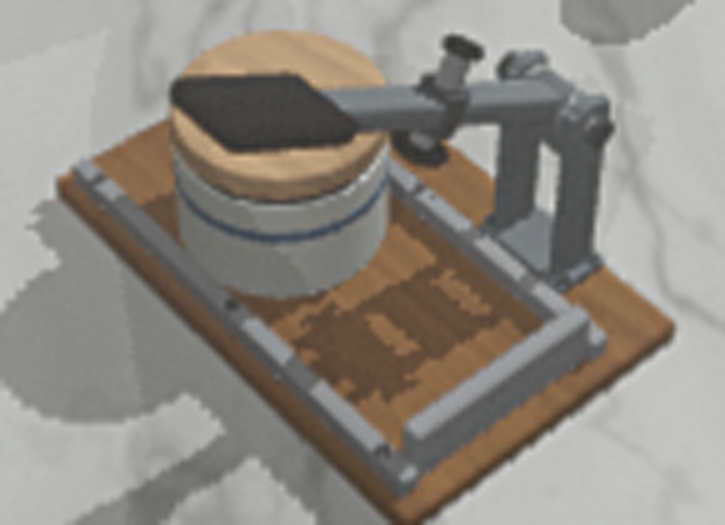

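The crops show the board corners clearly. In scene (crop px) they are +x+y (38,437), -x+y (292,520) and -x-y (438,243). In side they are -x+y (58,181), -x-y (408,514) and +x-y (672,325). The lid ellipse is centred near (252,287) in scene and near (280,105) in side. Next I cast rays.

```bash
cat > h.py <<'E'
from plant import manip, viewer
import cv2,numpy as np
from scipy.spatial.transform import Rotation as R
def ray(n,uv,m=None):
    m=m or viewer.camera_model(n);K=np.array(m["camera_matrix"]);E=np.array(m["extrinsics"])
    p=cv2.undistortPoints(np.float64([[uv]]),K,np.float64([m["k1"],0,0,0]))[0,0]
    d=E[:3,:3].T@np.array([p[0],-p[1],-1]);return -E[:3,:3].T@E[:3,3],d/np.linalg.norm(d)
def onz(n,uv,z):
    c,d=ray(n,uv);return c+d*(z-c[2])/d[2]
def tri(a,b):
    A=np.zeros((3,3));v=np.zeros(3)
    for c,d in(a,b):
        P=np.eye(3)-np.outer(d,d);A+=P;v+=P@c
    p=np.linalg.solve(A,v);return p,[np.linalg.norm((np.eye(3)-np.outer(d,d))@(p-c)) for c,d in(a,b)]
def fit(L,W):
    L=np.array(L);W=np.array(W);a=L-L.mean(0);b=W-W.mean(0)
    th=np.arctan2((a[:,0]*b[:,1]-a[:,1]*b[:,0]).sum(),(a*b).sum());c,s=np.cos(th),np.sin(th);Rm=np.array([[c,-s],[s,c]])
    t=W.mean(0)-Rm@L.mean(0);return th,t,(W-(L@Rm.T+t))
E
python3 - <<'E'
from h import *
np.set_printoptions(precision=4,suppress=True)
S=lambda x,y:("scene",(245+(x-2)/5,170+(y-2)/5))
D=lambda x,y:("side",(205+(x-2)/5,215+(y-2)/5))
C={(110,210):[S(38,437)],(-75,210):[S(292,520),D(58,181)],(-75,-80):[S(438,243),D(408,514)],(110,-80):[D(672,325)]}
L=[];W=[]
for k,v in C.items():
    for q in v:
        p=onz(*q,.016);L.append(np.array(k)/1000);W.append(p[:2]);print(k,q[0],p)
    if len(v)==2: print("tri",tri(ray(*v[0]),ray(*v[1])))
th,t,r=fit(L,W);print("th",th,"t",t,"\n",r*1000)
c,s=np.cos(th),np.sin(th);Rm=np.array([[c,-s],[s,c]])
# lid mask
for n,f in(("scene",(285,185,320,250)),("side",(230,215,290,260))):
    im=cv2.imread(f"pics/{n}0.png");h=cv2.cvtColor(im,cv2.COLOR_BGR2HSV)
    m=cv2.inRange(h,(5,70,120),(20,200,255));M=np.zeros_like(m);x0,y0,x1,y1=f;x0-=10
    M[y0:y1,x0:x1]=m[y0:y1,x0:x1];k=max(cv2.findContours(M,0,1)[0],key=cv2.contourArea);k=cv2.convexHull(k)
    e=cv2.fitEllipse(k);print(n,e)
    p=onz(n,e[0],.100);print("lid mid",p,"local",(Rm.T@(p[:2]-t))*1000)
for nm,q in(("sceneLid",S(252,287)),("sideLid",D(280,112))):
    p=onz(*q,.105);print(nm,p,(Rm.T@(p[:2]-t))*1000)
# paddle centre
p,e=tri(ray(*S(446,80)),ray(*D(262,112)));print("paddle",p,e,(Rm.T@(p[:2]-t))*1000)
print("exp paddle",t+Rm@np.array([.090-.205*np.cos(.5)-.009*np.sin(.5),0]),.124+.205*np.sin(.5)+.009*np.cos(.5))
for a,n in(((.0,-.055),"stop"),((0,.11),"y110"),((0,.3),"y300")):print(n,t+Rm@np.array(a))
E
```

```text
(110, 210) scene [0.5236 0.2732 0.016 ]
(-75, 210) scene [0.3805 0.1651 0.016 ]
(-75, 210) side [0.384  0.1642 0.016 ]
tri (array([0.3829, 0.1647, 0.0145]), [np.float64(0.0012134157965513527), np.float64(0.0012134157965513555)])
(-75, -80) scene [ 0.5476 -0.0652  0.016 ]
(-75, -80) side [ 0.551  -0.0625  0.016 ]
tri (array([ 0.5493, -0.0644,  0.0167]), [np.float64(0.0019759926130500233), np.float64(0.001975992613050043)])
(110, -80) side [0.6947 0.0383 0.016 ]
th 0.6314875700241248 t [0.5627 0.0409] 
 [[-3.8878 -2.1629]
 [ 2.3545 -1.0925]
 [ 5.8083 -1.9824]
 [-1.8224  2.7579]
 [ 1.5989  5.4277]
 [-4.0515 -2.9477]]
scene ((294.3993225097656, 226.53005981445312), (23.442441940307617, 34.591880798339844), 85.82259368896484)
lid mid [0.5044 0.124  0.1   ] local [  1.9652 101.4737]
side ((252.551025390625, 245.0494384765625), (20.906225204467773, 58.60717010498047), 82.49810028076172)
lid mid [0.4823 0.0932 0.1   ] local [-34.0119  89.6104]
sceneLid [0.4971 0.1262 0.105 ] [ -2.6049 107.5797]
sideLid [0.5032 0.1149 0.105 ] [-4.3394 94.8059]
paddle [ 0.4918 -0.0116  0.2251] [np.float64(0.00012932558435059215), np.float64(0.00012932558435070767)] [-88.243   -0.5197]
exp paddle [ 0.4866 -0.0147] 0.23018047847087497
stop [ 0.5952 -0.0035]
y110 [0.4978 0.1297]
y300 [0.3856 0.2831]
```

```bash
python3 -m jog '[[0,0,0,31,-13,-10,0],[0,0,0,31,-13,-10,0],[0,0,0,31,-13,-10,0],[0,0,0,31,-13,-10,0],[0,0,0,31,-13,-10,0],[0,0,0,31,-13,-10,0],[0,0,0,31,-13,-10,0],[0,0,0,31,-13,-10,0],[0,0,0,31,-13,-10,0],[0,0,0,31,-13,-10,0],[0,0,0,31,-13,-10,0],[0,0,0,31,-13,-10,0]]'
python3 -m jog '[[0,0,-0.15,0,0,0,0],[0,0,-0.15,0,0,0,0],[0,0,-0.15,0,0,0,0],[0,0,-0.15,0,0,0,0],[0,0,-0.15,0,0,0,0],[0,0,-0.15,0,0,0,0],[0,0,-0.15,0,0,0,0],[0,0,-0.15,0,0,0,0],[0,0,-0.15,0,0,0,0],[0,0,-0.15,0,0,0,0],[0,0,-0.15,0,0,0,0],[0,0,-0.15,0,0,0,0]]'
cat >> h.py <<'E'
TH,T=0.6315,np.array([.5627,.0409])
def state(o=None):
    o=o or manip.get_obs();q=o["tool_rot"];M=R.from_quat([q[1],q[2],q[3],q[0]]).as_matrix();return o,np.array(o["eef_pos"]),M
def P2W(l,th=None,t=None):
    c,s=np.cos(TH),np.sin(TH);l=np.array(l)/1000;return np.r_[T+np.array([[c,-s],[s,c]])@l[:2],l[2]]
def W2P(p):
    c,s=np.cos(TH),np.sin(TH);return np.r_[np.array([[c,s],[-s,c]])@(p[:2]-T),p[2]]*1000
def goto(l,tilt=0.):
    "press-frame TCP target mm; tilt: tips leaning to press -y"
    o,p,M=state();d=M.T@(P2W(l)-p)*1000
    ey=P2W([0,1000,0])-np.r_[T,0];ex=P2W([1000,0,0])-np.r_[T,0]
    D=np.c_[ey,ex,[0,0,-1]]@R.from_euler("y",-tilt).as_matrix()
    r=R.from_matrix(M.T@D).as_rotvec()
    print("t",round(o["time"],2),"at press",np.round(W2P(p),1),"shift tool mm",np.round(d,1),"turn",np.round(r,3),"F",np.round(o["wrist_force"],1),"j",np.round(o["joints"],2))
E
python3 -c "
from h import *
goto([0,200,330])"
```

```text
time: 1.3
eef_pos: [0.5331, -0.3515, 0.3612]
tool_rot: [-0.006, 0.985, 0.17, -0.005]
wrist_force: [-0.2, -0.5, 0.7]
gripper_width: 0.0001
time: 2.5
eef_pos: [0.5376, -0.343, 0.3567]
tool_rot: [-0.012, 0.477, 0.879, 0.003]
wrist_force: [-0.4, -0.4, -0.2]
gripper_width: 0.0001
t 2.5 at press [-246.9 -295.1  356.7] shift tool mm [507.1 219.7  37.3] turn [-0.006 -0.024 -0.055] F [-0.4 -0.4 -0.2] j [ 0.76  0.49 -0.44  1.32  0.2   1.4   0.9 ]
```

```bash
python3 -m jog '[[0,-0.02,-0.05,42,18,0,0],[0,0,0,42,18,0,0],[0,0,0,42,18,0,0],[0,0,0,42,18,0,0],[0,0,0,42,18,0,0],[0,0,0,42,18,0,0],[0,0,0,42,18,0,0],[0,0,0,42,18,0,0],[0,0,0,42,18,0,0],[0,0,0,42,18,0,0],[0,0,0,42,18,0,0],[0,0,0,42,18,0,0]]'
python3 -c "
from h import *
goto([0,205,300],0.45)
cv2.imwrite('pics/w1.png',cv2.cvtColor(viewer.get_image('wrist'),cv2.COLOR_RGB2BGR))
m=viewer.camera_model('wrist');print(np.round(m['extrinsics'],3),m['camera_matrix'],m['k1'])
"
```

```text
time: 3.7
eef_pos: [0.4104, 0.2027, 0.3532]
tool_rot: [-0.005, 0.458, 0.889, -0.004]
wrist_force: [0.8, -0.2, -0.2]
gripper_width: 0.0002
t 3.7 at press [-27.4 220.5 353.2] shift tool mm [-15.5  28.2  52.8] turn [-0.013 -0.456 -0.008] F [ 0.8 -0.2 -0.2] j [ 0.04  0.21 -0.74  1.77  0.14  1.23 -0.12]
[[ 0.808  0.589 -0.007 -0.452]
 [-0.561  0.767 -0.312  0.141]
 [-0.179  0.256  0.95  -0.466]
 [ 0.     0.     0.     1.   ]] [[354.72052187   0.         281.51021964]
 [  0.         354.72052187 213.89088435]
 [  0.           0.           1.        ]] -0.009837182456258824
```

View pics/w1.png

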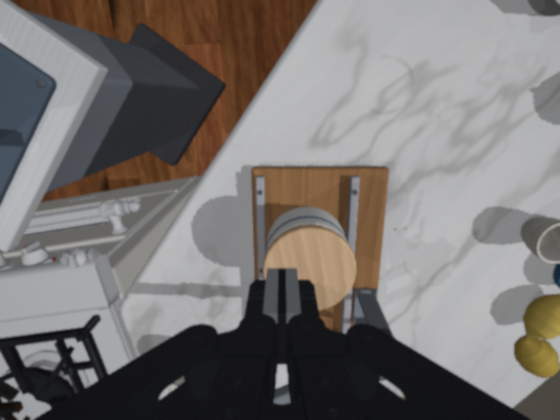

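The wrist view is square to the channel. The +y board corners are at (252,168) and (388,167), the rails' inner edges are near x=265 and x=350, and the lid spans about x 264–356 with its top at y≈221.

Run:
```python
from h import *
for uv,z in(((252,168),.016),((388,167),.016),((265.5,190),.029),((349.5,190),.029),((264,268),.1),((356,268),.1),((310,221.5),.106),((310,206),.084)):
    print(uv,np.round(W2P(onz("wrist",uv,z)),1))
im=cv2.imread("pics/w1.png");h=cv2.cvtColor(im,cv2.COLOR_BGR2HSV);m=cv2.inRange(h,(8,60,150),(22,160,255));m[:,:260]=0;m[:,365:]=0;m[:215]=0;m[305:]=0
k=max(cv2.findContours(m,0,1)[0],key=cv2.contourArea)[:,0,:];k=k[k[:,1]<266]
pts=np.array([W2P(onz("wrist",p.astype(float),.106))[:2] for p in k])
A=np.c_[2*pts,np.ones(len(pts))];s=np.linalg.lstsq(A,(pts**2).sum(1),rcond=None)[0];print("lid circle",s[:2],np.sqrt(s[2]+s[:2]@s[:2]))
```

```text
(252, 168) [-65.3 220.2  16. ]
(388, 167) [115.5 221.5  16. ]
(265.5, 190) [-47.1 193.3  29. ]
(349.5, 190) [ 63.7 193.3  29. ]
(264, 268) [-46.6 115.1 100. ]
(356, 268) [ 63.6 115.2 100. ]
(310, 221.5) [  6.7 176.4 106. ]
(310, 206) [  7.9 188.   84. ]
lid circle [  8.22115549 114.22632991] 54.051989810183656
```

```bash
cat > wr.py <<'E'
from h import *
def look(name):
    m=viewer.camera_model("wrist");im=cv2.cvtColor(viewer.get_image("wrist"),cv2.COLOR_RGB2BGR);cv2.imwrite(f"pics/{name}.png",im)
    f=lambda uv,z:(lambda c,d:W2P(c+d*(z-c[2])/d[2]))(*ray("wrist",uv,m))
    return im,f,m
if __name__=="__main__":
    o=manip.get_obs();print(o["time"],o["eef_pos"],o["joint_velocities"].round(3))
    im,f,m=look("w2");b=cv2.imread("pics/w1.png");g=lambda a:np.float32(cv2.cvtColor(a,cv2.COLOR_BGR2GRAY))
    print("img shift",cv2.phaseCorrelate(g(b)[150:300,200:420],g(im)[150:300,200:420]))
    for uv,z in(((252,168),.016),((388,167),.016),((265.5,190),.029),((349.5,190),.029)):print(np.round(f(uv,z),1))
    print(np.round(m["extrinsics"],3));goto([0,205,300],.45)
E
python3 wr.py
```

```text
3.75 [0.40744481 0.21095229 0.35382308] [ 0.069 -0.03   0.022  0.023 -0.033 -0.001  0.212]
img shift ((0.6071915333598952, 0.09381333095782907), 0.28536779400860823)
[-65.3 220.2  16. ]
[115.5 221.5  16. ]
[-47.1 193.3  29. ]
[ 63.7 193.3  29. ]
[[ 0.808  0.589 -0.007 -0.452]
 [-0.561  0.767 -0.312  0.141]
 [-0.179  0.256  0.95  -0.466]
 [ 0.     0.     0.     1.   ]]
t 3.8 at press [-26.  225.5 353.6] shift tool mm [-20.9  26.5  53.2] turn [-0.009 -0.459  0.001] F [ 0.4 -1.2 -0.6] j [ 0.03  0.21 -0.74  1.77  0.14  1.23 -0.12]
```

Run:
```python
from wr import *
im,f,m=look("w3");print(state()[1])
h=cv2.cvtColor(im,cv2.COLOR_BGR2HSV);b=cv2.inRange(h,(5,90,50),(20,255,190));b[:140]=0;b[:,:230]=0;b[:,410:]=0
print("rows",[ (r,np.flatnonzero(b[r])[[0,-1]].tolist()) for r in (180,190,200,230) if b[r].any()])
print("cols",[(c,int(np.flatnonzero(b[:,c])[0])) for c in (280,310,335,370) if b[:,c].any()])
g=cv2.inRange(h,(0,0,60),(180,60,170))
for r in(185,195):print(r,"".join("#" if v else "." for v in g[r,245:400]))
for r,xs in((190,[np.flatnonzero(b[190])[0],np.flatnonzero(b[190])[-1]+1]),):
    for x in xs:print(x,f((float(x),r),.016).round(1))
t=float(np.flatnonzero(b[:,310])[0]);print("top",f((310,t),.016).round(1))
k=cv2.inRange(h,(8,60,150),(22,160,255));k[:,:260]=0;k[:,365:]=0;k[:205]=0;k[305:]=0
k=max(cv2.findContours(k,0,1)[0],key=cv2.contourArea)[:,0,:];k=k[k[:,1]<260]
pts=np.array([f(p.astype(float),.106)[:2] for p in k])
A=np.c_[2*pts,np.ones(len(pts))];s=np.linalg.lstsq(A,(pts**2).sum(1),rcond=None)[0];print("lid circle",s[:2],np.sqrt(s[2]+s[:2]@s[:2]))
```

```text
[0.40989122 0.20415701 0.35322423]
rows [(180, [251, 385]), (190, [251, 384]), (200, [251, 383]), (230, [252, 379])]
cols [(280, 172), (310, 172), (335, 172), (370, 173)]
185 ######...#########.....................................................................................##########............................############..
195 ######...#########....................................................................................##########............................###############
251 [-68.9 186.1  16. ]
385 [112.8 186.4  16. ]
top [ 10.6 211.   16. ]
lid circle [  4.04447387 104.54338959] 54.15403754903756
```

```bash
sed -i 's/^TH,T=.*/TH,T=0.6315,np.array([.5653,.0441])/' h.py
python3 -m jog '[[0,-0.15,0,-5,7,20,0],[0,-0.15,0,0,7,20,0],[0,-0.15,0,0,7,20,0],[0,0,0,0,5,0,0],[0,0,0,0,0,0,0]]'
python3 -c "
from h import *
goto([0,210,53],.45)"
```

```text
time: 4.35
eef_pos: [0.444, 0.2015, 0.2925]
tool_rot: [0.196, 0.446, 0.867, -0.107]
wrist_force: [0.3, -0.7, -0.1]
gripper_width: -0.0002
t 4.35 at press [ -5.  198.7 292.5] shift tool mm [114.4   7.2 210.7] turn [-0.015 -0.    -0.008] F [ 0.3 -0.7 -0.1] j [-0.33  0.33 -0.67  1.89  0.65  1.26 -0.67]
```

```bash
python3 -m jog '[[-0.01,0,-0.01,30,1,20,0],[0,0,0,20,1,40,0],[0,0,0,20,1,40,0],[0,0,0,20,1,40,0],[0,0,0,14,1,40,0],[0,0,0,5,1,20,0],[0,0,0,3,0,8,0],[0,0,0,0,0,0,0],[0,0,0,0,0,0,0]]'
python3 -c "
from h import *
goto([0,180,53],.45)"
```

```text
time: 5.25
eef_pos: [0.4529, 0.2013, 0.0579]
tool_rot: [0.191, 0.46, 0.861, -0.101]
wrist_force: [0.1, -0.4, -0.5]
gripper_width: -0.0
t 5.25 at press [  2.1 193.2  57.9] shift tool mm [-10.   -1.6  10. ] turn [-0.016 -0.015 -0.038] F [ 0.1 -0.4 -0.5] j [-0.45  0.68 -0.53  2.13  1.03  0.9  -1.19]
```

```bash
python3 -m jog '[[-0.01,-0.01,-0.03,-8,-1,7,0],[0,0,0,-5.4,0,2.6,0],[0,0,0,-5.4,0,2.6,0],[0,0,0,-5.4,0,2.6,0],[0,0,0,-5.4,0,2.6,0],[0,0,0,-5.4,0,2.6,0],[0,0,0,-5.4,0,2.6,0],[0,0,0,-5.4,0,2.6,0],[0,0,0,-5.4,0,2.6,0],[0,0,0,-5.4,0,2.6,0]]'
python3 -c "
from h import *
goto([0,70,53],.45)"
```

```text
time: 6.25
eef_pos: [0.4933, 0.1495, 0.0597]
tool_rot: [0.195, 0.447, 0.868, -0.096]
wrist_force: [-0.6, 1.6, -1.8]
gripper_width: -0.0
t 6.25 at press [  4.1 127.5  59.7] shift tool mm [-49.3  -3.5  30.5] turn [ 0.003 -0.012 -0.014] F [-0.6  1.6 -1.8] j [-0.34  0.67 -0.5   2.14  1.12  0.84 -1.1 ]
```

```bash
python3 -m jog '[[0,0,0,-5.2,-0.5,3.2,0],[0,0,0,-5.2,-0.5,3.2,0],[0,0,0,-5.2,-0.5,3.2,0],[0,0,0,-5.2,-0.5,3.2,0],[0,0,0,-5.2,-0.5,3.2,0],[0,0,0,-5.2,-0.5,3.2,0],[0,0,0,-4,-0.5,2,0]]'
python3 -c "
from h import *
goto([0,70,53],.45)"
```

```text
time: 6.95
eef_pos: [0.5173, 0.12, 0.0571]
tool_rot: [0.195, 0.445, 0.87, -0.089]
wrist_force: [-2.4, 5.1, 2.6]
gripper_width: -0.0002
t 6.95 at press [ 6.  89.6 57.1] shift tool mm [-16.2  -6.1  11.8] turn [ 0.017 -0.019 -0.01 ] F [-2.4  5.1  2.6] j [-0.27  0.67 -0.48  2.14  1.17  0.8  -1.05]
```

Now slow steps until the stop is felt.

```bash
for i in 1; do
python3 -m jog '[[0,0,0,-3.6,-2,2.2,0],[0,0,0,-3.6,-2,2.2,0],[0,0,0,-3.6,-2,2.2,0]]'|tail -5|grep -E "pos|force"
python3 -m jog '[[0,0,0,-2.7,-1,1.8,0],[0,0,0,-2.7,-1,1.8,0]]'|grep -E "pos|force"
done
python3 -c "
from h import *
goto([0,70,53],.45)"
```

```text
eef_pos: [0.5219, 0.1121, 0.0568]
wrist_force: [-3.4, 9.1, 7.7]
eef_pos: [0.525, 0.1089, 0.0567]
wrist_force: [-3.8, 6.8, 5.2]
t 7.45 at press [ 5.7 76.1 56.7] shift tool mm [-4.1 -5.9  5.6] turn [ 0.034 -0.027 -0.005] F [-3.8  6.8  5.2] j [-0.24  0.66 -0.47  2.15  1.2   0.77 -1.05]
```

```bash
python3 -m jog '[[0,0,0,-2.7,-1,1.3,0],[0,0,0,-2.7,-1,1.3,0]]'|grep -E "pos|force"
python3 -m jog '[[0,0,0,-2.7,-1,1.3,0],[0,0,0,-2.7,-1,1.3,0]]'|grep -E "pos|force"
python3 -c "
from h import *
goto([0,70,53],.45)
for n in('side','scene'):cv2.imwrite(f'pics/{n}2.png',cv2.cvtColor(viewer.get_image(n),cv2.COLOR_RGB2BGR))
a=cv2.imread('pics/side2.png')[190:330,190:350];b=cv2.imread('pics/scene2.png')[160:300,245:375]
cv2.imwrite('pics/c.png',np.hstack([cv2.resize(x,None,fx=2.7,fy=2.7,interpolation=cv2.INTER_CUBIC) for x in(a,b)]))"
```

```text
eef_pos: [0.5277, 0.105, 0.057]
wrist_force: [-0.9, 5.0, 0.5]
eef_pos: [0.5295, 0.1024, 0.0568]
wrist_force: [-12.5, 14.5, 9.8]
t 7.85 at press [ 5.5 68.1 56.8] shift tool mm [ 3.2 -5.6  2.4] turn [ 0.044 -0.034 -0.   ] F [-12.5  14.5   9.8] j [-0.22  0.66 -0.47  2.15  1.22  0.75 -1.03]
```

View pics/c.png

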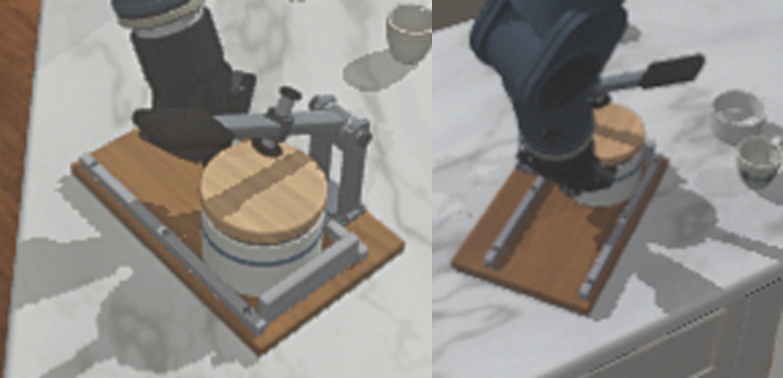

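The canister stands against the stop bar in both views, and the force jumped to about 19 N. I'll back off along the channel, rise, and then remove the tilt.

```bash
python3 -m jog '[[0,0,0,9,0,-5,0],[0,0,0,18,0,-9,0],[0,0,0,27,0,-13,0],[0,0,0,18,0,-20,0],[0,0,0,-15,0,-35,0],[0,0,0,-17,0,-40,0],[0,0,0,-17,0,-40,0],[0,0,0,-17,0,-40,0],[0,0,0,-17,0,-40,0],[0,0,0,-17,0,-40,0],[0,0,0,0,0,0,0]]'
python3 -m jog '[[0,0.15,0,0,0,0,0],[0,0.15,0,0,0,0,0],[0,0.12,0,0,0,0,0],[0,0,0,0,0,0,0]]' | grep time
python3 - <<'E'
from h import *
goto([-94,0,300],0)
# canister check from side: lid
im=cv2.cvtColor(viewer.get_image('side'),cv2.COLOR_RGB2BGR);cv2.imwrite('pics/side3.png',im)
cv2.imwrite('pics/scene3.png',cv2.cvtColor(viewer.get_image('scene'),cv2.COLOR_RGB2BGR))
cv2.imwrite('pics/d.png',np.hstack([cv2.resize(x,None,fx=2.7,fy=2.7,interpolation=cv2.INTER_CUBIC) for x in(im[190:330,190:350],cv2.imread('pics/scene3.png')[160:300,245:375])]))
o=onz
for n,uv in(('side',(0,0)),):pass
E
```

```text
time: 9.05
eef_pos: [0.4631, 0.1641, 0.3368]
tool_rot: [0.196, 0.44, 0.873, -0.082]
wrist_force: [0.1, 0.6, -1.0]
gripper_width: 0.0001
time: 9.45
t 9.45 at press [-12.6 158.4 338.1] shift tool mm [-157.3  -84.9   35.2] turn [ 0.03  -0.002  0.015] F [ 0.8 -0.8 -0.9] j [ 0.12  0.25 -0.71  1.76  0.18  1.16  0.01]
```

View pics/d.png

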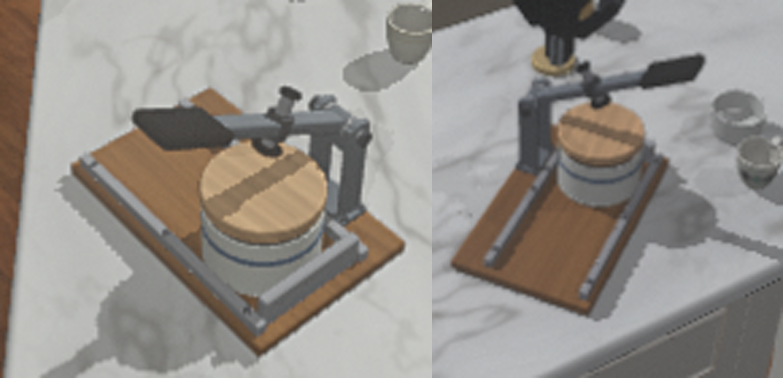

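The canister is against the stop and the lid is still proud, with its centre at about (288,260) in side and (308,209) in scene. Next I go above the paddle.

```bash
python3 -m jog '[[0.03,0,0.015,-13,-7,0,0],[0,0,0,-17,-9,0,0],[0,0,0,-17,-9,0,0],[0,0,0,-17,-9,0,0],[0,0,0,-17,-9,0,0],[0,0,0,-17,-9,2,0],[0,0,0,-17,-9,4,0],[0,0,0,-17,-9,4,0],[0,0,0,-17,-9,4,0],[0,0,0,-5,-2,4,0],[0,0,0,0,0,0,0],[0,0,0,0,0,0,0]]'
python3 - <<'E'
from h import *
goto([-94,0,255],0)
p=onz("side",(287.8,259.6),.106);q=onz("scene",(307.6,209.3),.106);print(W2P(p),W2P(q))
E
```

```text
time: 10.75
eef_pos: [0.4783, 0.0048, 0.3182]
tool_rot: [0.007, 0.434, 0.901, -0.016]
wrist_force: [0.5, 1.1, 0.6]
gripper_width: -0.0001
t 10.75 at press [-93.4  19.6 318.2] shift tool mm [-17.9  -0.   63.7] turn [-0.022  0.028  0.042] F [0.5 1.1 0.6] j [ 0.36  0.26 -0.64  1.8   0.2   1.15  0.33]
[ -9.08425839  -7.65007209 106.        ] [-12.68037916   9.8810349  106.        ]
```

```bash
python3 -m jog '[[-0.02,0.02,0.04,-9,0,15,0],[0,0,0,-9,0,20,0],[0,0,0,0,0,16,0],[0,0,0,0,0,4,0],[0,0,0,0,0,0,0]]'|grep -E "pos|force"
python3 -c "
from h import *
goto([-94,0,249],0)"
```

```text
eef_pos: [0.4897, -0.0031, 0.2637]
wrist_force: [1.1, 0.1, 0.4]
t 11.25 at press [-88.9   6.5 263.7] shift tool mm [-6.3 -5.2 14.7] turn [0.001 0.01  0.01 ] F [1.1 0.1 0.4] j [ 0.37  0.32 -0.62  1.88  0.23  1.01  0.3 ]
```

```bash
python3 -m jog '[[0,0,0,-5,-5,4,0],[0,0,0,-1,0,3,0],[0,0,0,0,0,3,0]]'|grep -E "pos|force"
python3 -m jog '[[0,0,0,0,0,2,0],[0,0,0,0,0,2,0]]'|grep -E "pos|force"
python3 -m jog '[[0,0,0,0,0,2,0],[0,0,0,0,0,2,0]]'|grep -E "pos|force"
python3 -m jog '[[0,0,0,0,0,2,0],[0,0,0,0,0,2,0]]'|grep -E "pos|force"
python3 -c "
from h import *
goto([-96,0,249],0)"
```

```text
eef_pos: [0.4902, -0.0101, 0.2552]
wrist_force: [-1.1, 0.4, 1.3]
eef_pos: [0.4903, -0.0102, 0.2513]
wrist_force: [0.5, 0.3, 0.6]
eef_pos: [0.4907, -0.0102, 0.2473]
wrist_force: [-0.5, 0.6, 2.1]
eef_pos: [0.4909, -0.0101, 0.2433]
wrist_force: [-0.2, -1.4, 2.1]
t 12.15 at press [-9.210e+01  1.000e-01  2.433e+02] shift tool mm [-0.2 -3.9 -5.8] turn [0.005 0.013 0.012] F [-0.2 -1.4  2.1] j [ 0.37  0.34 -0.61  1.91  0.25  0.95  0.29]
```

```bash
python3 -m jog '[[0,0,0,0,-3,4,0],[0,0,0,0,-3.5,6,0],[0,0,0,0,-3,6,0],[0,0,0,0,-3,6,0],[0,0,0,0,-2.5,6,0],[0,0,0,0,-2.5,6,0],[0,0,0,0,-2,5,0],[0,0,0,0,-1.5,4,0]]'|grep -E "pos|force"
python3 -c "
from h import *
goto([-110,0,200],0)"
```

```text
eef_pos: [0.4749, -0.0221, 0.1969]
wrist_force: [2.1, 3.4, 2.8]
t 12.95 at press [-112.1   -0.   196.9] shift tool mm [-0.   2.1 -3.1] turn [0.01  0.013 0.014] F [2.1 3.4 2.8] j [ 0.38  0.37 -0.59  2.01  0.29  0.82  0.27]
```

```bash
python3 -m jog '[[0,0,0,0,-0.7,3,0],[0,0,0,0,-0.7,3,0],[0,0,0,0,-0.6,3,0]]'|grep -E "pos|force"
python3 -m jog '[[0,0,0,0,-0.5,3,0],[0,0,0,0,-0.5,3,0]]'|grep -E "pos|force"
python3 -m jog '[[0,0,0,0,-0.4,3,0],[0,0,0,0,-0.4,3,0]]'|grep -E "pos|force"
python3 -m jog '[[0,0,0,0,-0.3,2.5,0],[0,0,0,0,-0.3,2.5,0]]'|grep -E "pos|force"
python3 -c "
from h import *
goto([-112,0,170],0)"
```

```text
eef_pos: [0.4729, -0.0235, 0.187]
wrist_force: [-0.2, 2.3, 3.7]
eef_pos: [0.4717, -0.0244, 0.1805]
wrist_force: [-1.3, 1.6, 4.2]
eef_pos: [0.4708, -0.0251, 0.1739]
wrist_force: [-0.7, 1.6, 3.2]
eef_pos: [0.4701, -0.0255, 0.1684]
wrist_force: [-0.7, 1.7, 4.6]
t 13.85 at press [-118.     0.   168.4] shift tool mm [-0.1  6.  -1.6] turn [0.007 0.012 0.013] F [-0.7  1.7  4.6] j [ 0.36  0.41 -0.57  2.06  0.33  0.75  0.24]
```

```bash
for i in 1; do
python3 -m jog '[[0,0,0,0,0,2,0],[0,0,0,0,0,2,0]]'|grep -E "pos|force"
python3 -m jog '[[0,0,0,0,0,2,0],[0,0,0,0,0,2,0]]'|grep -E "pos|force"
python3 -m jog '[[0,0,0,0,0,2,0],[0,0,0,0,0,2,0]]'|grep -E "pos|force"
python3 -m jog '[[0,0,0,0,0,2,0]]'|grep -E "pos|force"
done
python3 -c "
from h import *
goto([-112,0,170],0)"
```

```text
eef_pos: [0.4697, -0.0259, 0.1641]
wrist_force: [-3.2, 1.5, 9.5]
eef_pos: [0.4693, -0.0261, 0.1602]
wrist_force: [-3.2, 1.8, 9.3]
eef_pos: [0.469, -0.0263, 0.1563]
wrist_force: [-2.0, 1.4, 9.9]
eef_pos: [0.4689, -0.0264, 0.1544]
wrist_force: [-3.1, 2.0, 9.8]
t 14.55 at press [-119.5    0.   154.4] shift tool mm [ -0.3   7.5 -15.5] turn [0.004 0.013 0.013] F [-3.1  2.   9.8] j [ 0.35  0.43 -0.55  2.08  0.35  0.72  0.22]
```

The foot met the lid at TCP z≈166 mm, where the force went from 4.6 to 9.5 N. Seating is expected about 18 mm lower, near 147.5.

```bash
python3 -m jog '[[0,0,0,0,0,1.5,0],[0,0,0,0,0,1.5,0]]'|grep -E "pos|force"
python3 -m jog '[[0,0,0,0,0,1,0],[0,0,0,0,0,1,0]]'|grep -E "pos|force"
python3 -m jog '[[0,0,0,0,0,1,0]]'|grep -E "pos|force"
python3 -m jog '[[0,0,0,0,0,1,0]]'|grep -E "pos|force"
```

```text
eef_pos: [0.4687, -0.0265, 0.1516]
wrist_force: [-3.5, 1.3, 9.0]
eef_pos: [0.4686, -0.0266, 0.15]
wrist_force: [-3.5, 1.7, 16.5]
eef_pos: [0.4686, -0.0266, 0.1496]
wrist_force: [-5.6, 2.1, 22.6]
eef_pos: [0.4686, -0.0266, 0.1494]
wrist_force: [-7.4, 1.7, 25.5]
```

The force rises steeply, 9 → 16 → 22 → 25 N over 2 mm, so this is the hard stop. I'll ease off slightly and hold.

```bash
python3 -m jog '[[0,0,0,0,0,-0.3,0]]'|grep -E "pos|force"
python3 -m jog '[[0,0,0,0,0,0,0],[0,0,0,0,0,0,0],[0,0,0,0,0,0,0]]'|grep -E "pos|force"
python3 -c "
from h import *
ims=[cv2.cvtColor(viewer.get_image(n),cv2.COLOR_RGB2BGR) for n in('side','scene')]
cv2.imwrite('pics/e.png',np.hstack([cv2.resize(x,None,fx=3,fy=3,interpolation=cv2.INTER_CUBIC) for x in(ims[0][210:320,220:350],ims[1][170:280,250:380])]))
goto([-112,0,170],0)"
```

```text
eef_pos: [0.4686, -0.0265, 0.1503]
wrist_force: [-1.8, 2.0, 6.5]
eef_pos: [0.4686, -0.0265, 0.1507]
wrist_force: [-1.2, 1.5, 6.0]
t 15.65 at press [-1.197e+02  1.000e-01  1.507e+02] shift tool mm [ -0.5   7.8 -19.3] turn [0.004 0.018 0.013] F [-1.1  1.9  5.6] j [ 0.34  0.43 -0.55  2.08  0.36  0.71  0.2 ]
```

View pics/e.png

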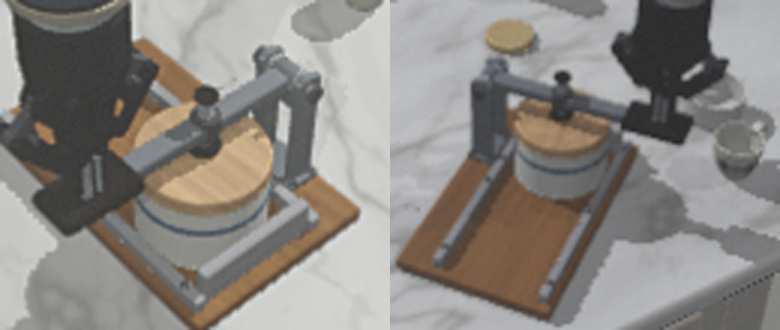

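The lid looks fully down with no black seal showing, but the force eased to spring level, about 6 N. I'll press back to a moderate force and hold it there.

```bash
python3 -m jog '[[0,0,0,0,0,1,0],[0,0,0,0,0,0.6,0]]'|grep -E "pos|force"
python3 -m jog '[[0,0,0,0,0,0.5,0],[0,0,0,0,0,0.5,0]]'|grep -E "pos|force"
python3 -m jog '[[0,0,0,0,0,0.5,0],[0,0,0,0,0,0.5,0]]'|grep -E "pos|force"
```

```text
eef_pos: [0.4686, -0.0265, 0.1498]
wrist_force: [-5.8, 1.6, 18.6]
eef_pos: [0.4686, -0.0265, 0.1499]
wrist_force: [-4.0, 1.4, 14.2]
eef_pos: [0.4686, -0.0265, 0.1499]
wrist_force: [-3.2, 1.9, 13.7]
```

```bash
python3 -m jog '[[0,0,0,0,0,0.6,0],[0,0,0,0,0,0.6,0],[0,0,0,0,0,0.6,0],[0,0,0,0,0,0.6,0],[0,0,0,0,0,0.6,0],[0,0,0,0,0,0.6,0]]'|grep -E "time|pos|force"
python3 -m jog '[[0,0,0,0,0,0.6,0],[0,0,0,0,0,0.6,0],[0,0,0,0,0,0.6,0],[0,0,0,0,0,0.6,0],[0,0,0,0,0,0.6,0],[0,0,0,0,0,0.6,0]]'|grep -E "time|pos|force"
```

```text
time: 16.85
eef_pos: [0.4686, -0.0264, 0.1499]
wrist_force: [-3.5, 1.9, 16.8]
time: 17.45
eef_pos: [0.4685, -0.0264, 0.1499]
wrist_force: [-5.4, 2.6, 16.4]
```

```bash
python3 -m jog '[[0,0,0,0,0,-1,0],[0,0,0,0,0.1,-2,0],[0,0,0,0,0.1,-2.5,0],[0,0,0,0,0.2,-2.5,0],[0,0,0,0,0.2,-2.5,0],[0,0,0,0,0.2,-2.5,0],[0,0,0,0,0.3,-2.5,0],[0,0,0,0,0.3,-2.5,0]]'|grep -E "pos|force"
python3 -m jog '[[0,0,0,0,0.3,-2.5,0],[0,0,0,0,0.4,-2.5,0],[0,0,0,0,0.4,-2.5,0],[0,0,0,0,0.5,-2.5,0],[0,0,0,0,0.5,-2.5,0],[0,0,0,0,0.5,-2.5,0]]'|grep -E "pos|force"
python3 -c "
from h import *
goto([-112,0,197],0)"
```

```text
eef_pos: [0.47, -0.0252, 0.1694]
wrist_force: [0.4, 1.3, 4.4]
eef_pos: [0.4724, -0.0234, 0.1859]
wrist_force: [0.7, 0.4, 3.0]
t 18.85 at press [-114.8    0.3  185.9] shift tool mm [ -0.7   2.8 -11.1] turn [0.006 0.033 0.013] F [0.7 0.4 3. ] j [ 0.35  0.38 -0.57  2.04  0.32  0.78  0.23]
```

```bash
python3 -m jog '[[0,0,0,0,0.6,-2.5,0],[0,0,0,0,0.6,-2.5,0],[0,0,0,0,0.6,-2.5,0],[0,0,0,0,0.7,-2.5,0],[0,0,0,0,0.8,-2.5,0],[0,0,0,0,0.8,-2.5,0],[0,0,0,0,0.9,-2.5,0],[0,0,0,0,0.9,-2.5,0]]'|grep -E "pos|force"
python3 -m jog '[[0,0,0,0,0.9,-2.5,0],[0,0,0,0,0.9,-2.5,0],[0,0,0,0,1,-2.5,0],[0,0,0,0,1,-2.5,0],[0,0,0,0,1,-2.5,0],[0,0,0,0,1,-2.5,0]]'|grep -E "pos|force"
python3 -c "
from h import *
goto([-92,0,243],0)"
```

```text
eef_pos: [0.4775, -0.0196, 0.2077]
wrist_force: [0.1, -1.5, 4.1]
eef_pos: [0.4825, -0.0158, 0.2241]
wrist_force: [2.0, 0.3, 1.6]
t 20.25 at press [-102.2    0.5  224.1] shift tool mm [ -1.3  10.3 -18.8] turn [0.007 0.034 0.012] F [2.  0.3 1.6] j [ 0.36  0.34 -0.59  1.97  0.28  0.88  0.26]
```

```bash
python3 -m jog '[[0,0,0,0,1,-2,0],[0,0,0,0,1,-2,0],[0,0,0,0,1,-2,0],[0,0,0,0,1,-2,0],[0,0,0,0,1,-2,0],[0,0,0,0,1,-2,0]]'|grep -E "pos|force"
python3 -m jog '[[0,0,0,0,0.8,-1.5,0],[0,0,0,0,0.8,-1.5,0],[0,0,0,0,0.8,-1.5,0],[0,0,0,0,0.8,-1.5,0]]'|grep -E "pos|force"
python3 -m jog '[[0,0,0,0,0.5,-1,0],[0,0,0,0,0.5,-1,0],[0,0,0,0,0.5,-1,0],[0,0,0,0,0.5,-1,0]]'|grep -E "pos|force"
python3 -m jog '[[0,0,0,0,0.5,-1,0],[0,0,0,0,0.5,-1,0],[0,0,0,0,0.5,-1,0],[0,0,0,0,0.5,-1,0]]'|grep -E "pos|force"
python3 -m jog '[[0,0,0,0,0.5,-1,0],[0,0,0,0,0.5,-1,0],[0,0,0,0,0.5,-1,0],[0,0,0,0,0.5,-1,0],[0,0,0,0,0.5,-1,0],[0,0,0,0,0.5,-1,0]]'|grep -E "pos|force"
python3 -c "
from h import *
goto([-92,0,243],0)"
```

```text
eef_pos: [0.4872, -0.0118, 0.237]
wrist_force: [1.7, -0.1, 2.5]
eef_pos: [0.4896, -0.0095, 0.2435]
wrist_force: [1.3, -0.4, 1.2]
eef_pos: [0.4911, -0.0078, 0.2478]
wrist_force: [2.0, 0.1, 0.7]
eef_pos: [0.491, -0.0066, 0.2512]
wrist_force: [0.7, -0.5, 0.2]
eef_pos: [0.493, -0.0045, 0.2575]
wrist_force: [0.3, -0.1, -1.3]
t 22.65 at press [-87.1   3.4 257.5] shift tool mm [-2.9 -5.  14.6] turn [0.002 0.031 0.013] F [ 0.3 -0.1 -1.3] j [ 0.35  0.32 -0.6   1.89  0.25  0.98  0.28]
```

Contact was kept up to the rest, with the force fading to about 0 at z≈249 mm as on the way down. Now I lift clear and check.

```bash
python3 -m jog '[[0,0,0,0,0,-5,0],[0,0,0,0,0,-15,0],[0,0,0,0,0,-25,0],[0,0,0,0,0,-25,0],[0,0,0,0,0,-20,0],[0,0,0,0,0,0,0],[0,0,0,0,0,0,0],[0,0,0,0,0,0,0]]'|grep -E "time|pos|force"
python3 -c "
from h import *
ims=[cv2.cvtColor(viewer.get_image(n),cv2.COLOR_RGB2BGR) for n in('side','scene')]
for n,i in zip(('side','scene'),ims):
    b=cv2.imread(f'pics/{n}0.png');d=cv2.absdiff(b,i).max(2);cv2.imwrite(f'pics/{n}9.png',i)
    for nm,(x0,y0,x1,y1) in dict(side=dict(mug=(235,332,268,372),ram=(278,345,322,390),tin=(255,155,282,178)),scene=dict(mug=(355,205,380,230),ram=(346,192,370,212),tin=(150,272,182,298)))[n].items():print(n,nm,(d[y0:y1,x0:x1]>40).mean().round(3))
cv2.imwrite('pics/f.png',np.hstack([cv2.resize(x,None,fx=2.9,fy=2.9,interpolation=cv2.INTER_CUBIC) for x in(ims[0][200:390,210:340],ims[1][160:350,250:395])]))"
```

```text
time: 23.45
eef_pos: [0.4905, -0.0021, 0.3519]
wrist_force: [-0.1, -0.1, 0.5]
side mug 0.0
side ram 0.0
side tin 0.515
scene mug 0.0
scene ram 0.0
scene tin 0.0
```

View pics/f.png

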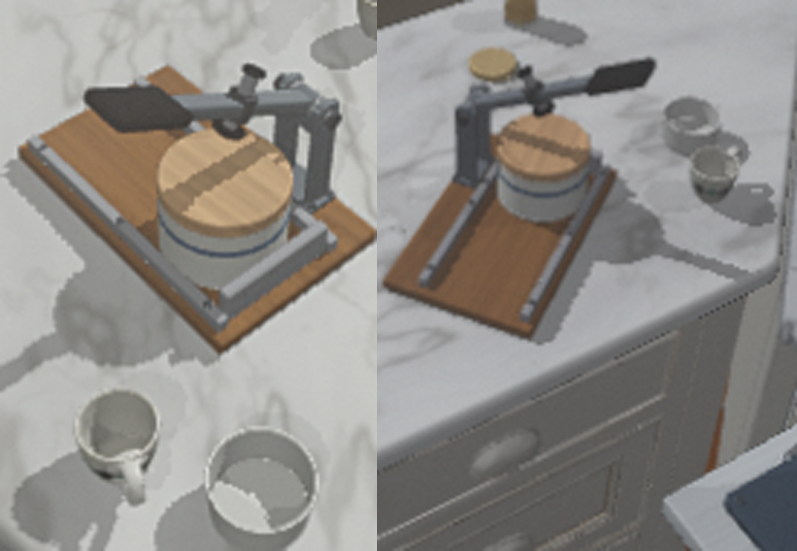

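The arm is at its upper rest, the lid is seated, the canister is at the stop and the bystanders have not moved. The tin's difference in the side view is the robot or its shadow in front of it; the scene view shows no change there.

```bash
python3 -c "
from plant import manip
print(manip.job_done())"
```

```text
the job is handed in; nothing more can be done
None
```

The press job is done and handed in at about 23.6 s; `job_done()` gives no verdict.

- **Canister:** I pushed it along the channel with tilted, closed fingertips, touching only the can and not the lid. The force jumped to about 19 N when it met the stop, and both fixed views showed it against the bar.
- **Lid:** The foot met the lid at about 166 mm tool height and reached a hard stop at about 149.5 mm, which fits the 8 mm of lid travel. The force briefly peaked at about 26 N there. I eased off, and it fell to the spring's 6 N for about 0.5 s. I then pressed again and held about 14–18 N for nearly 2 s.
- **Arm return:** I let it rise at about 25 mm/s, slower near the top. The force was positive in every reading and faded to zero at about 250 mm, where contact began on the way down.

**Last checks:**
- The final pictures show the lid down with no seal visible, the arm at its upper rest and the gripper clear.
- The mug and ramekin are unchanged in both views, and the tin is unchanged in the scene view.
- The tin's patch in the side view did differ from the first picture. I put that down to the robot or its shadow in front of it, but did not look at that patch.
- The two cameras' estimates of the canister's final place differed by up to 17 mm, because I picked the lid centre by eye. For its place I relied on the stop force and the views.

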